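Lift the body shell off a slot car and hold it level

TASK

The screws are out of the red slot car in the cradle: take its thin plastic body shell gently by the doors, never squeezing hard, and lift it straight up off the running gear, level all the way, without pulling the running gear out of its place in the cradle. Hold the shell steady, level and in line straight over the running gear, about 10 cm above where it sat, for a good three seconds so I can inspect the motor, and finish while still holding it there: do not put it down or let go. Leave everything else on the bench where it is.

Things in the scene. Friction and masses are not known exactly. Their poses are not given: they have to be found in the camera images.
- shell: Loose red hollow car body, white stripes, 124 long, 54 wide, 36 to 68 g. Origin: centre, at the sills (lower edge of doors), at first 40 mm above the bench; x to the nose, z up. Roof at z = 38, windows sloping in above z = 20; mirrors to y = 31 at x = 18 to 24, z = 21 to 26. Its three posts just rest on the running gear, whose wheels and motor stand inside it up to z = 14: free after rising straight 20 mm
- shell_doors (a point): Centre point of the shell between its doors at half their height (10 mm above the shell's origin), axes as the shell's. The outer door faces are flat and upright, 54 apart (y = -27 and 27), x = -24 to 24, 20 high: grip here across y. The 2 mm walls crack when the contact forces of both fingers on the shell, added up, pass 80 N; grip lightly: a 20 N grip per finger is ample, 40 N too much
- chassis: Loose running gear under the shell: black pan 36 wide, 3 thick, motor, axles, four wheels 20 in diameter inside the shell's arches, about 60 to 100 g. Origin: centre of the pan's underside, 36 mm above the bench; x to the nose, z up. Seated, the shell's origin is 4 mm above this one. It lies loose on the cradle's saddles and must stay there
- cradle: Aluminium work cradle fixed to the bench: base plate 132 x 62 x 8, two dark saddles (10 along x, 42 along y, at x = -14 and 14) whose tops at z = 36 carry the running gear between 3 mm lips; end forks at x = -53 and 53, 45 high, straddle its pan inside the shell. Origin: centre of its underside; x to the car's nose. Beside the doors all is free to the base plate
- blue_car: A finished blue car of the same make, complete and standing on its wheels on the bench, 124 x 54 x 44 high; not to be touched. Origin: on the bench under its centre, x to its nose
- dish: Round steel dish with the three brass screws in it, 76 in diameter, 18 high; origin at the centre of its underside
- screwdriver: Screwdriver with red handle lying along its x axis, about 150 long; bystander
- cleaner: White cleaner bottle with red cap, 64 in diameter, 190 high, upright; origin at the centre of its underside; bystander
- spool: Red spool of solder wire, 60 in diameter, 42 high, lying flat; origin at the centre of its underside; bystander
- controller: Black pistol-shaped hand controller with orange trigger, lying on its side, about 80 x 140 x 30 high; bystander
- spray: White and blue spray can with red cap, 53 in diameter, 170 high, upright; origin at the centre of its underside; bystander
Mind the look-alikes: they are no part of the job. There is more than one size of the shell; the job needs the middle-sized. Leave any green look-alike of the cradle alone.

How it is judged:
By the outcome, as a careful person would: the job done as asked, in the order asked, and still so for the second after the job is handed in, while the arm keeps its last pose, push and grip.
It also fails if it takes over 43 s, if anything falls off the work surface, if the arm or the gripper's body presses on something with over 40 N, if the wrist force passes 120 N, or if a joint passes its speed limit or range.

ROBOT

A 7-joint arm with a two-finger parallel gripper is mounted at the origin on the work surface. World frame = base frame: x ahead of the robot, y to its left, z up, the work surface at z = 0. Lengths are in m, angles in rad, forces in N, time in s.
With the tool pointing down it reaches from about 0.425 to 0.975 m from the base axis. Payload 16.7 kg.
Tool frame: the origin (TCP) lies midway between the tips of the shut fingers; the grasp point (between the pads) lies 19 mm behind it; y points along the fingers, x is the direction in which the jaws open and shut, and the axes are right-handed (so a half turn about y gives the same grasp; the last joint's range is limited). The gripper opens to 85 mm and grips with 20 to 120 N. Pads are 22 mm wide; open, the fingers measure 114 mm over their backs; the gripper's body (76 mm by 85 mm) begins 54 mm behind the grasp point. The pads swing forward as they close: fully open they stand 13 mm farther back than shut.
Start: joints at [1.123, 0.426, 0.074, 1.606, -0.034, 1.111, -0.067], TCP at [0.198, -0.645, 0.231] pointing down, gripper open.
Joint ranges: [-2.85, 2.85], [-0.5, 2.14], [-1.23, 1.37], [0.21, 2.46], [-1.02, 4.16], [0.16, 2.05], [-2.73, 2.73]. Speed limits (rad/s): [1.89, 1.89, 2.39, 2.39, 3.01, 3.01, 3.01].

INTERFACE

Orientations are given as a unit quaternion [x, y, z, w].
In Python, from station import ctrl gives the robot as it stands.
- The arm moves only by the tool arm_command, never from a script. Its argument "rows" is a list of rows, each a list of 3 entries, a list of its own where there are three numbers: the shift along the tool's x, y, z in mm, then the turn about the tool's y in rad, then the opening, from 0 (shut) to 1 (fully open). A call has exactly 10 rows; each row is the pose to reach, as a shift and turn from the pose commanded when the call began, along the tool's axes at that moment; what a row does not reach only later rows make up. A row lasts 1/8 s, in which the tool goes at most 62.5 mm and 10.7 degrees, less where a joint would pass 70% of its speed; a pose out of reach is approached as far as the arm can. A call with a gripper value outside its range is refused whole. The fingers move at their own pace and stop on an object; "newtons" is the grip in N (left out, the last holds). Time passes only in rows, so rows that repeat a pose let the fingers close, or fill a call up. It gives the time, the measured TCP pose, the force and the opening at its end, in the units of the state.
- ctrl.read_state(): the state, without advancing time (a new reading comes with each control period).
- ctrl.get_image(name): name is "side" or "top" or "wrist"; returns a dict with "pixels" (420x560x3 uint8, red, green, blue), "mtx" (3x3 intrinsics, pixels), "R" (3x3) and "t" (3): a world point X has camera coordinates R X + t. Camera axes: x right, y down, z forward; pixel columns grow to the right and rows downward; lengths in m; the calibration is good to about 2 mm. A picture is of the moment at which its call begins. There is no depth.
- ctrl.job_done(): hands the job in, once; it reports no verdict.
The state is a dict: "clock": time; "joint_positions": joint angles; "joint_vel": joint speeds; "effort": joint torques, N m; "ee_pos": TCP position; "tcp_rot": TCP orientation; "contact_force": force on the tool from outside, world axes, zero at the start; "moment": the same for the moment, N m; "opening": opening from 0.0 (shut) to 1.0 (fully open).
Only numpy, scipy, OpenCV 4.12 (cv2) and the standard library are available. Lean on these libraries where they do the work, as an engineer would, in place of code of your own. Each camera call takes 0.05 s, during which the arm holds its last target.

## Working session

There is one attempt and no reset: what is moved stays moved. The work goes in short steps, Python scripts to look and compute and a tool call to move; the robot and the scene stay as the last step left them, time stands still between calls to the robot, and variables do not carry over. Pictures are saved under pics/ and viewed, and the job is handed in when it is done.

Besides the shell and the picture viewer there is one more tool, called after "Emit:" in YAML: its name, and indented under it one key for each argument. arm_command: Moves the arm, as the interface text tells. Its arguments: {"type":"object","properties":{"rows":{"type":"array","items":{"type":"array"}},"newtons":{"type":"number"}},"required":["rows"]}

```bash
mkdir -p pics; cat > h.py <<'E'
import numpy as np, cv2
from station import ctrl
def snap(n,f):
    d=ctrl.get_image(n); cv2.imwrite(f'pics/{f}.png',np.ascontiguousarray(d['pixels'][:,:,::-1])); np.savez(f'pics/{f}.npz',**{k:np.array(d[k]) for k in('pixels','mtx','R','t')}); return d
def load(f): return dict(np.load(f'pics/{f}.npz'))
def proj(d,X):
    X=np.atleast_2d(X); c=X@np.array(d['R']).T+np.array(d['t']).ravel(); p=c@np.array(d['mtx']).T; return p[:,:2]/p[:,2:]
def back(d,uv,z):
    R=np.array(d['R']);t=np.array(d['t']).ravel();C=-R.T@t
    r=R.T@np.linalg.inv(d['mtx'])@np.array([uv[0],uv[1],1.]); return C+r*(z-C[2])/r[2]
E
python3 - <<'E'
from h import *
for n in('side','top','wrist'):
    d=snap(n,n+'0'); print(n,-np.array(d['R']).T@np.array(d['t']).ravel())
print(ctrl.read_state())
E
```

```text
side [0.45976848 0.72092418 0.84286775]
top [ 0.39130026 -0.08953959  1.18152911]
wrist [ 0.26879319 -0.62346114  0.37323664]
{'clock': 0.15, 'joint_positions': array([ 1.1234853 ,  0.42660376,  0.07385932,  1.60645355, -0.03411321,
        1.11077837, -0.06707371]), 'joint_vel': array([ 6.29258763e-05, -1.46067735e-03,  1.22644677e-03, -2.25147290e-03,
        2.24130255e-04, -6.78975417e-04,  3.49829234e-05]), 'effort': array([ 6.36046578e-03, -9.50303721e+01,  3.76497477e+00, -4.63761628e+01,
        1.94654282e-02,  7.70512474e-03, -1.05083145e-04]), 'ee_pos': array([ 0.19795463, -0.64499806,  0.23076411]), 'tcp_rot': array([-0.56845069,  0.4205837 , -0.42000249,  0.56883308]), 'contact_force': array([-0.25889664, -0.39110923,  0.49290319]), 'moment': array([ 0.05087182, -0.0233263 ,  0.02497762]), 'opening': 1.0017103701199799}
```

View pics/top0.png

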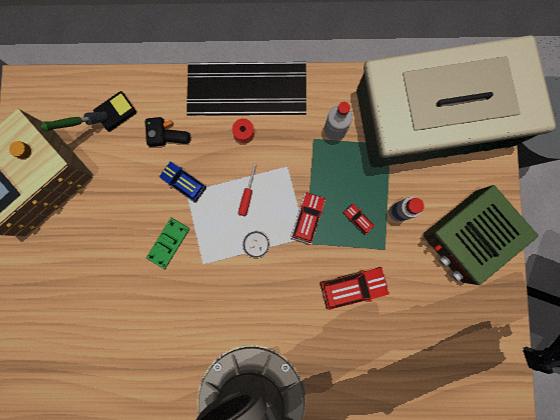

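View pics/side0.png

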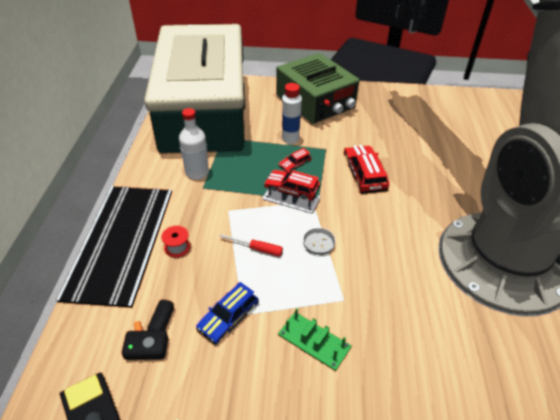

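View pics/wrist0.png

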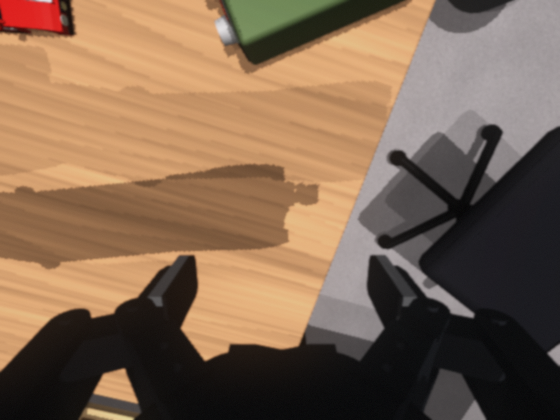

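The top view shows the cradle car at about (308,217). The small look-alike is near (358,218), the large one near (354,288), and the green fixture at (167,243). I'll zoom in on both views.

```bash
python3 - <<'E'
from h import *
a=load('top0'); b=load('side0')
A=cv2.resize(a['pixels'][180:255,270:345,::-1],(600,600),interpolation=cv2.INTER_CUBIC)
B=cv2.resize(b['pixels'][145:220,250:350,::-1],(800,600),interpolation=cv2.INTER_CUBIC)
cv2.imwrite('pics/ztop.png',A);cv2.imwrite('pics/zside.png',B)
E
```

```text
(no output)
```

View pics/ztop.png

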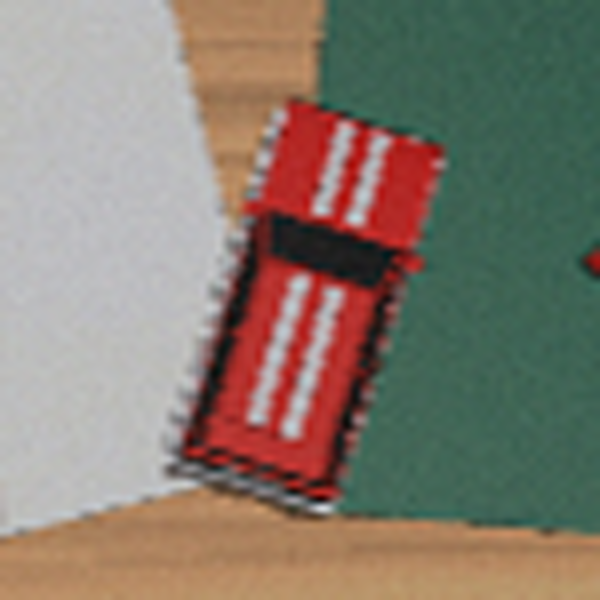

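View pics/zside.png

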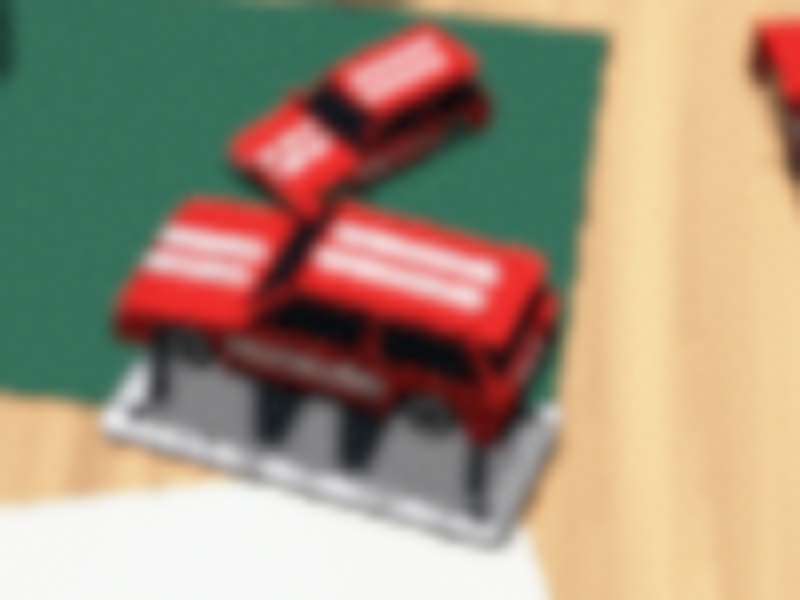

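The zoomed top view has the nose edge from (290,100) to (443,150) and the rear bumper from (175,470) to (330,510). The nose points up-right in the image. I'll make a coarse estimate now, then refine it with the wrist camera from above.

```bash
python3 - <<'E'
from h import *
a=load('top0'); b=load('side0')
f=lambda u,v,z: back(a,(270+u/8-.5+.06,180+v/8-.5+.06),z)
fl,fr=f(290,100,.055),f(443,150,.055); rl,rr=f(180,465,.045),f(332,500,.045)
print(fl,fr,rl,rr)
n=(fl+fr)/2;r=(rl+rr)/2;print('c',(n+r)/2,'len',np.linalg.norm((n-r)[:2]),'w',np.linalg.norm(fl-fr),np.linalg.norm(rl-rr),'yaw',np.arctan2(*(n-r)[1::-1]))
# side: roof
g=lambda u,v,z: back(b,(250+u/8-.44,145+v/8-.44),z)
q=[g(*p,.078) for p in((330,215),(550,262),(495,345),(265,295))]
print(np.array(q)); 
from scipy.spatial.transform import Rotation as Ro
s=ctrl.read_state(); R=Ro.from_quat(s['tcp_rot']).as_matrix(); print(R)
E
```

```text
[ 0.55594231 -0.14874162  0.055     ] [ 0.53884102 -0.19989133  0.055     ] [ 0.43383375 -0.11137117  0.045     ] [ 0.42210698 -0.16216567  0.045     ]
c [ 0.48768102 -0.15554245  0.05      ] len 0.12518507867737286 w 0.053932801849266916 0.05213058651503144 yaw -0.3046301323104712
[[ 0.49050697 -0.16955971  0.078     ]
 [ 0.423648   -0.15431711  0.078     ]
 [ 0.43893425 -0.11608846  0.078     ]
 [ 0.50745443 -0.13158917  0.078     ]]
[[ 2.93414521e-01 -3.39570665e-04  9.55985253e-01]
 [-9.55984808e-01  9.23441902e-04  2.93414712e-01]
 [-9.82431869e-04 -9.99999516e-01 -5.36731341e-05]]
```

Length 125 mm and width 53 mm match the middle-sized shell. The centre is about (0.488, -0.156) and the yaw about -0.305. I'll move above it.

Emit:
arm_command:
  rows:
    - [[-10,-10,10],0,1]
    - [[-30,-20,32],0,1]
    - [[-50,-30,55],0,1]
    - [[-70,-40,77],0,1]
    - [[-90,-50,100],0,1]
    - [[-110,-50,122],0,1]
    - [[-130,-50,144],0,1]
    - [[-150,-50,166],0,1]
    - [[-170,-50,188],0,1]
    - [[-190,-50,210],0,1]
  newtons: 20

```text
clock: 1.4
ee_pos: [0.3437, -0.4003, 0.282]
tcp_rot: [0.569, -0.42, 0.42, -0.569]
contact_force: [1.2, 0.2, 0.4]
opening: 1.0
```

Emit:
arm_command:
  rows:
    - [[-22,0,24],0.07,1]
    - [[-44,0,48],0.14,1]
    - [[-66,0,72],0.21,1]
    - [[-88,0,96],0.28,1]
    - [[-110,0,120],0.35,1]
    - [[-132,0,144],0.42,1]
    - [[-154,0,168],0.49,1]
    - [[-176,0,192],0.56,1]
    - [[-188,0,206],0.59,1]
    - [[-193,0,211],0.603,1]

```text
clock: 2.65
ee_pos: [0.4883, -0.1541, 0.2818]
tcp_rot: [0.419, -0.57, 0.57, -0.419]
contact_force: [-0.8, -0.7, -0.9]
opening: 1.0
```

```bash
python3 - <<'E'
from h import *
snap('wrist','wrist1');s=ctrl.read_state();print({k:s[k] for k in('clock','ee_pos','tcp_rot','joint_positions','contact_force','opening')})
E
```

```text
{'clock': 2.7, 'ee_pos': array([ 0.4884574 , -0.15402543,  0.28177343]), 'tcp_rot': array([ 0.41831166, -0.5698834 ,  0.57013074, -0.41856805]), 'joint_positions': array([ 0.41839975,  0.12707634, -0.26064474,  1.89111217,  0.03614986,
        1.12740189, -1.73083737]), 'contact_force': array([-0.11877102,  1.43821339,  0.4258969 ]), 'opening': 0.9997311370665494}
```

View pics/wrist1.png

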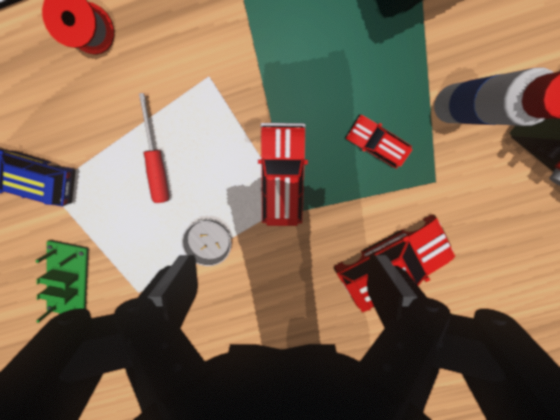

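The wrist view shows the car upright at columns 261–306 and rows 123–226. It is well aligned with the fingers, and I'll zoom in to fit it.

```bash
python3 - <<'E'
from h import *
a=load('wrist1'); print(-a['R'].T@a['t'], a['R'][2], a['mtx'][0])
A=cv2.resize(a['pixels'][115:235,223:343,::-1],(600,600),interpolation=cv2.INTER_CUBIC)
cv2.imwrite('pics/zw.png',A)
E
```

```text
[ 0.5589616  -0.17615898  0.42445063] [-0.27569433  0.08507659 -0.95747303] [290.4892677    0.         281.94800666]
```

View pics/zw.png

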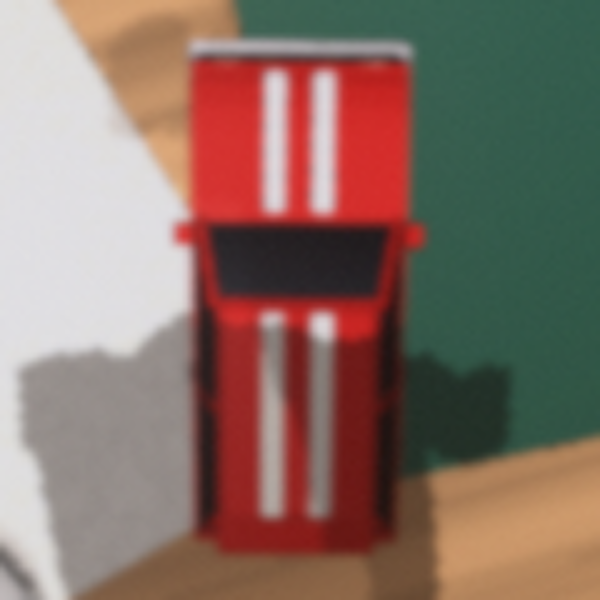

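```bash
python3 - <<'E'
from h import *
from scipy.spatial.transform import Rotation as Ro
a=load('wrist1'); s=ctrl.read_state()
f=lambda u,v,z: back(a,(223+u/5-.4,115+v/5-.4),z)
R=Ro.from_quat(s['tcp_rot']).as_matrix();T=s['ee_pos'];print(R)
mL,mR=f(174,233,.0635),f(426,235,.0635)
hL,hR=f(192,214,.060),f(411,214,.060)
bL,bR=f(192,62,.056),f(411,62,.056)
sf=(f(274,72,.058)+f(323,72,.058))/2; sr=(f(272,516,.078)+f(320,516,.078))/2
m=(mL+mR)/2; print('mirror w',np.linalg.norm(mL-mR),'hood w',np.linalg.norm(hL-hR),np.linalg.norm(bL-bR))
d=mL-mR; print('yaw mirrors',np.arctan2(-d[0],d[1]), 'yaw stripes',np.arctan2(*(sf-sr)[1::-1]))
d=(hL+bL-hR-bR);print(np.arctan2(-d[0],d[1]))
yaw=np.arctan2(*(sf-sr)[1::-1]); X=np.array([np.cos(yaw),np.sin(yaw),0])
print('center from mirrors',m-.021*X)
fr=(f(192,45,.042)+f(411,45,.042))/2; print('front',fr, 'c',fr-.062*X)
print('tool z yaw',np.arctan2(R[1,2],R[0,2]))
for n,c in(('mir',m-.021*X),('hood',(hL+hR)/2)): print(n,'tool rel',R.T@(c-T)*1000)
E
```

```text
[[-2.99632298e-01  4.99282513e-04  9.54054630e-01]
 [-9.54054757e-01 -6.74064854e-05 -2.99632302e-01]
 [-8.52916993e-05 -9.99999873e-01  4.96540017e-04]]
mirror w 0.06259849009131964 hood w 0.054709356691342 0.05369568306639479
yaw mirrors -0.31077572534732417 yaw stripes -0.308604230855898
-0.3027784901402752
center from mirrors [ 0.4883753  -0.15522788  0.0635    ]
front [ 0.55101171 -0.17535102  0.042     ] c [ 0.49194068 -0.15651981  0.042     ]
tool z yaw -0.30430726411120973
mir tool rel [1.19042627e+00 2.18273440e+02 1.73587819e-01]
hood tool rel [  1.64974513 221.78605476  25.65599539]
```

The two estimates agree within about 1 mm. I'll descend most of the way and check centring.

Emit:
arm_command:
  rows:
    - [[0.3,12,0],0.001,1]
    - [[0.6,36,0],0.002,1]
    - [[1,62,0],0.003,1]
    - [[1,88,0],0.003,1]
    - [[1,114,0],0.003,1]
    - [[1,138,0],0.003,1]
    - [[1,160,0],0.003,1]
    - [[1,175,0],0.003,1]
    - [[1,180,0],0.003,1]
    - [[1,180,0],0.003,1]
  newtons: 20

```text
clock: 3.95
ee_pos: [0.4878, -0.1568, 0.1014]
tcp_rot: [-0.417, 0.571, -0.571, 0.417]
contact_force: [-0.1, 0.4, 0.1]
opening: 0.999
```

```bash
python3 - <<'E'
from h import *
snap('wrist','wrist2');s=ctrl.read_state();print({k:s[k] for k in('clock','ee_pos','tcp_rot','contact_force','opening')})
E
```

```text
{'clock': 4.0, 'ee_pos': array([ 0.48807033, -0.15672618,  0.10176712]), 'tcp_rot': array([ 0.41713794, -0.57070774,  0.57101181, -0.41741362]), 'contact_force': array([ 0.42841162, -0.19285747,  0.28505977]), 'opening': 1.0025036353340546}
```

View pics/wrist2.png

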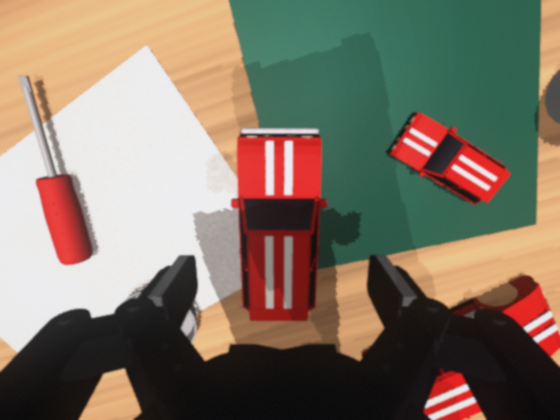

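```bash
python3 - <<'E'
from h import *
a=load('wrist2')
A=cv2.resize(a['pixels'][120:220,220:340,::-1],(720,600),interpolation=cv2.INTER_CUBIC)
cv2.imwrite('pics/zw2.png',A)
E
```

```text
(no output)
```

View pics/zw2.png

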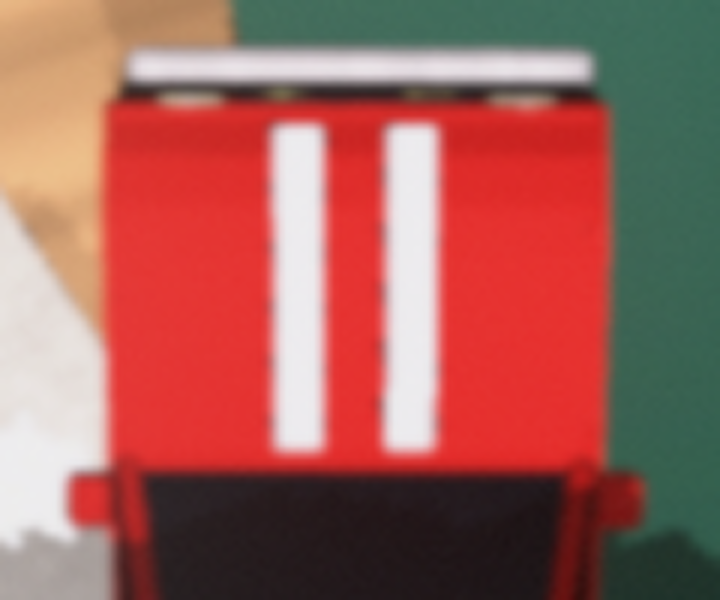

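The mirror tips are at zoomed (68,500) and (645,500). The hood stripes are centred at about x=355, running from y=123 to y=452, and the roof stripes' rear ends are at full-image (269,308) and (289,308).

```bash
python3 - <<'E'
from h import *
from scipy.spatial.transform import Rotation as Ro
a=load('wrist2'); s=ctrl.read_state()
f=lambda u,v,z: back(a,(220+u/6-.42,120+v/6-.42),z)
R=Ro.from_quat(s['tcp_rot']).as_matrix();T=s['ee_pos']
g=lambda X:(R.T@(X-T)*1000).round(2)
mL,mR=f(68,499,.0635),f(645,499,.0635);hL,hR=f(104,450,.06),f(609,450,.06)
s1=(f(299,123,.058)+f(412,123,.058))/2;s2=(f(299,452,.060)+f(411,452,.060))/2;s3=(back(a,(269,308),.078)+back(a,(289,308),.078))/2
print(np.linalg.norm(mL-mR),np.linalg.norm(hL-hR))
print('mirror mid',g((mL+mR)/2),'hood mid',g((hL+hR)/2),g(s1),g(s2),g(s3))
d=mL-mR;print(np.arctan2(-d[0],d[1]),np.arctan2(R[1,2],R[0,2]),np.arctan2(*(s1-s3)[1::-1]),np.arctan2(*(s1-s2)[1::-1]))
print((mL+mR)/2-.021*np.array([np.cos(.307),-np.sin(.307),0]),T)
E
```

```text
0.062275634496281075 0.055095007891454766
mirror mid [-1.63 38.28 20.62] hood mid [-1.66 41.78 25.16] [-1.71 43.8  59.93] [-1.82 41.78 24.93] [ -1.65  23.74 -48.46]
-0.307709414097906 -0.30838859727775947 -0.307763423584744 -0.31155950450936015
[ 0.48821399 -0.15508673  0.0635    ] [ 0.48807033 -0.15672618  0.10176712]
```

Both looks put the centre at (0.488, -0.155). I'll shift x by -1.7 mm, descend 74 mm and partly pre-close.

Emit:
arm_command:
  rows:
    - [[-0.8,2,0],0,1]
    - [[-1.7,10,0],0,1]
    - [[-1.7,22,0],0,1]
    - [[-1.7,36,0],0,1]
    - [[-1.7,50,0],0,1]
    - [[-1.7,62,0],0,1]
    - [[-1.7,70,0],0,1]
    - [[-1.7,74,0],0,1]
    - [[-1.7,74,0],0,0.85]
    - [[-1.7,74,0],0,0.8]
  newtons: 20

```text
clock: 5.25
ee_pos: [0.4886, -0.155, 0.0277]
tcp_rot: [0.417, -0.571, 0.571, -0.417]
contact_force: [0.7, 0.5, 0.2]
opening: 0.8
```

```bash
python3 - <<'E'
from h import *
snap('wrist','wrist3');snap('side','side3');s=ctrl.read_state();print({k:s[k] for k in('clock','ee_pos','tcp_rot','contact_force','opening')})
b=load('side3')
cv2.imwrite('pics/zside3.png',cv2.resize(b['pixels'][120:240,220:380,::-1],(800,600),interpolation=cv2.INTER_CUBIC))
E
```

```text
{'clock': 5.35, 'ee_pos': array([ 0.48861126, -0.15498765,  0.02770316]), 'tcp_rot': array([ 0.41712608, -0.5706793 ,  0.57101529, -0.41745958]), 'contact_force': array([-0.78736715,  0.31474624, -0.61360702]), 'opening': 0.8027007243565029}
```

View pics/wrist3.png

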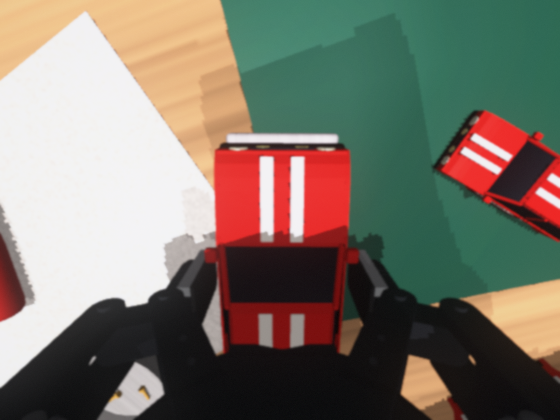

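View pics/zside3.png

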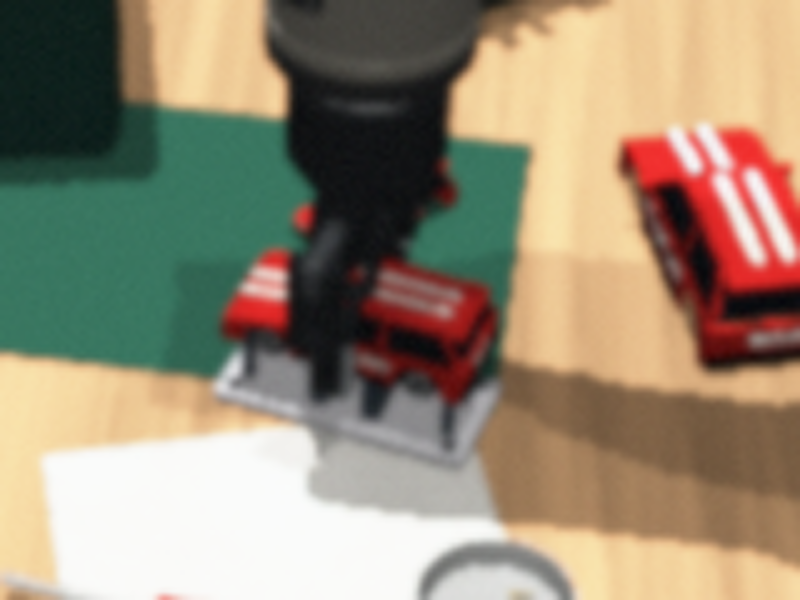

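The wrist view has the car centred at column 282.5, midway between the fingers (217 and 347). The side view shows the fingers beside the doors and clear of the base. I'll close gently.

Emit:
arm_command:
  rows:
    - [[0,0,0],0,0.76]
    - [[0,0,0],0,0.72]
    - [[0,0,0],0,0.69]
    - [[0,0,0],0,0.67]
    - [[0,0,0],0,0.65]
    - [[0,0,0],0,0.63]
    - [[0,0,0],0,0.61]
    - [[0,0,0],0,0.59]
    - [[0,0,0],0,0.57]
    - [[0,0,0],0,0.55]
  newtons: 20

```text
clock: 6.6
ee_pos: [0.4884, -0.1549, 0.0274]
tcp_rot: [0.417, -0.571, 0.571, -0.417]
contact_force: [0.1, 0.8, 3.6]
opening: 0.629
```

```bash
python3 - <<'E'
from h import *
snap('wrist','wrist4');s=ctrl.read_state();print({k:s[k] for k in('clock','ee_pos','tcp_rot','contact_force','moment','opening')})
E
```

```text
{'clock': 6.65, 'ee_pos': array([ 0.48839364, -0.15495017,  0.02736932]), 'tcp_rot': array([ 0.417278  , -0.57084049,  0.57084185, -0.41732456]), 'contact_force': array([-0.73157187, -0.46037719,  3.10639789]), 'moment': array([0.07240671, 0.17342674, 0.00585765]), 'opening': 0.6283130753683301}
```

View pics/wrist4.png

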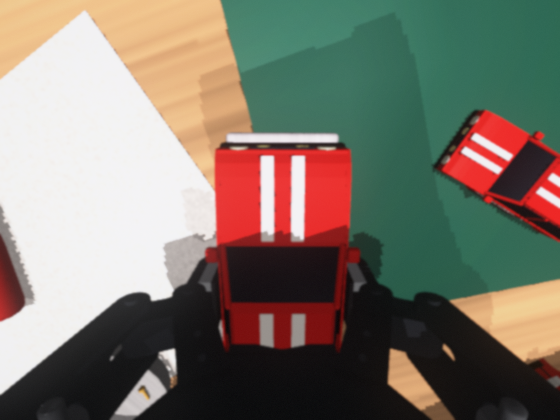

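The fingers stopped at 0.629 (about 53.5 mm) and the shell has not shifted in view. I'll start lifting slowly.

Emit:
arm_command:
  rows:
    - [[0,0,0],0,0.45]
    - [[0,0,0],0,0.4]
    - [[0,-1,0],0,0.4]
    - [[0,-3,0],0,0.4]
    - [[0,-6,0],0,0.4]
    - [[0,-9,0],0,0.4]
    - [[0,-12,0],0,0.4]
    - [[0,-14,0],0,0.4]
    - [[0,-15,0],0,0.4]
    - [[0,-15,0],0,0.4]
  newtons: 20

```text
clock: 7.9
ee_pos: [0.4884, -0.1549, 0.0424]
tcp_rot: [0.417, -0.571, 0.571, -0.417]
contact_force: [0.8, -0.8, 0.4]
opening: 0.628
```

```bash
python3 - <<'E'
from h import *
snap('wrist','wrist5');snap('side','side5');s=ctrl.read_state();print({k:s[k] for k in('clock','ee_pos','tcp_rot','contact_force','moment','opening')})
b=load('side5')
cv2.imwrite('pics/zside5.png',cv2.resize(b['pixels'][150:225,250:350,::-1],(800,600),interpolation=cv2.INTER_CUBIC))
E
```

```text
{'clock': 8.0, 'ee_pos': array([ 0.48833879, -0.15491363,  0.04227706]), 'tcp_rot': array([-0.4173108 ,  0.57087628, -0.5707934 ,  0.41730908]), 'contact_force': array([-0.19927663, -0.55174424, -0.13714779]), 'moment': array([ 0.00403517, -0.01773827, -0.04349928]), 'opening': 0.6281430694184947}
```

View pics/wrist5.png

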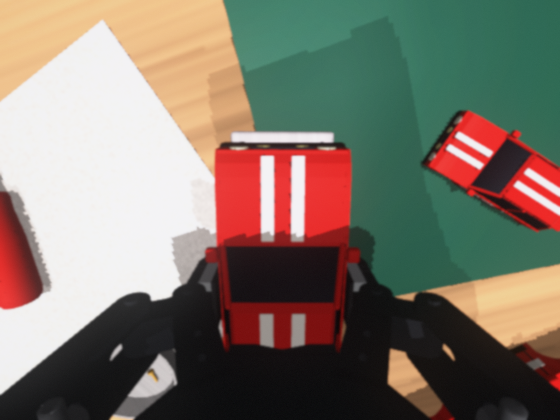

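View pics/zside5.png

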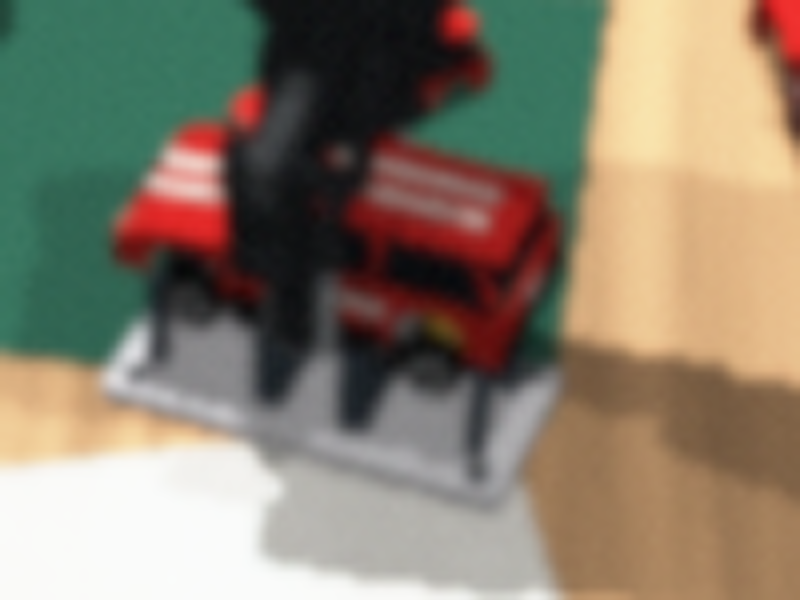

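The shell stays at the same wrist pixels, so it isn't slipping, and the wheels and gear stay in the cradle. I'll continue up.

Emit:
arm_command:
  rows:
    - [[0,-1,0],0,0.4]
    - [[0,-4,0],0,0.4]
    - [[0,-8,0],0,0.4]
    - [[0,-13,0],0,0.4]
    - [[0,-18,0],0,0.4]
    - [[0,-23,0],0,0.4]
    - [[0,-28,0],0,0.4]
    - [[0,-33,0],0,0.4]
    - [[0,-38,0],0,0.4]
    - [[0,-42,0],0,0.4]
  newtons: 20

```text
clock: 9.25
ee_pos: [0.4884, -0.155, 0.0847]
tcp_rot: [0.417, -0.571, 0.571, -0.417]
contact_force: [0.0, 0.2, -0.9]
opening: 0.631
```

Emit:
arm_command:
  rows:
    - [[0,-5,0],0,0.4]
    - [[0,-10,0],0,0.4]
    - [[0,-16,0],0,0.4]
    - [[0,-22,0],0,0.4]
    - [[0,-28,0],0,0.4]
    - [[0,-34,0],0,0.4]
    - [[0,-39,0],0,0.4]
    - [[0,-42,0],0,0.4]
    - [[0,-43,0],0,0.4]
    - [[0,-43,0],0,0.4]
  newtons: 20

```text
clock: 10.5
ee_pos: [0.4883, -0.1549, 0.1272]
tcp_rot: [-0.417, 0.571, -0.571, 0.417]
contact_force: [0.7, 0.5, -0.3]
opening: 0.628
```

```bash
python3 - <<'E'
from h import *
snap('wrist','wrist6');snap('side','side6');snap('top','top6');s=ctrl.read_state();print({k:s[k] for k in('clock','ee_pos','tcp_rot','contact_force','moment','opening')})
b=load('side6')
cv2.imwrite('pics/zside6.png',cv2.resize(b['pixels'][125:230,230:370,::-1],(800,600),interpolation=cv2.INTER_CUBIC))
E
```

```text
{'clock': 10.65, 'ee_pos': array([ 0.48826951, -0.15490389,  0.12717495]), 'tcp_rot': array([-0.41736777,  0.57092173, -0.57073246,  0.41727326]), 'contact_force': array([ 0.43123649, -1.07122307, -0.82635756]), 'moment': array([-0.0003649 , -0.00924511, -0.01566825]), 'opening': 0.6278769714312109}
```

View pics/wrist6.png

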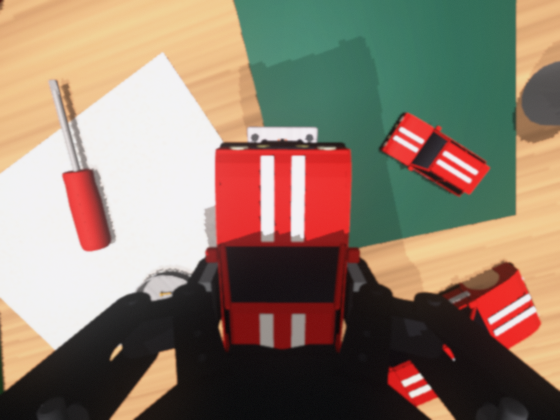

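View pics/zside6.png

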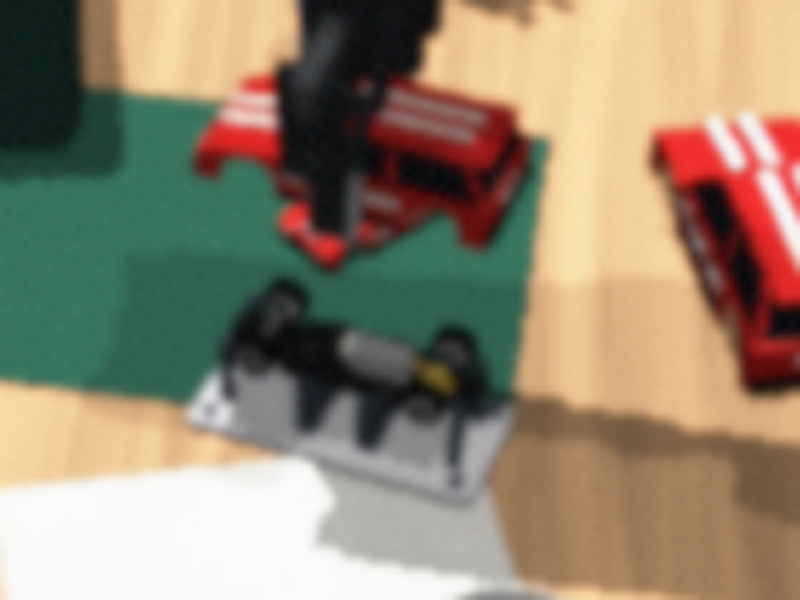

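The side view shows the shell level above the seated running gear, with the motor visible at zoomed (375,355). In the wrist view the shell has not moved relative to the fingers. I'll hold for more than 3 s.

Emit:
arm_command:
  rows:
    - [[0,0,0],0,0.4]
    - [[0,0,0],0,0.4]
    - [[0,0,0],0,0.4]
    - [[0,0,0],0,0.4]
    - [[0,0,0],0,0.4]
    - [[0,0,0],0,0.4]
    - [[0,0,0],0,0.4]
    - [[0,0,0],0,0.4]
    - [[0,0,0],0,0.4]
    - [[0,0,0],0,0.4]

```text
clock: 11.9
ee_pos: [0.4884, -0.1549, 0.1273]
tcp_rot: [-0.417, 0.571, -0.571, 0.417]
contact_force: [-0.6, 0.4, 0.0]
opening: 0.63
```

Emit:
arm_command:
  rows:
    - [[0,0,0],0,0.4]
    - [[0,0,0],0,0.4]
    - [[0,0,0],0,0.4]
    - [[0,0,0],0,0.4]
    - [[0,0,0],0,0.4]
    - [[0,0,0],0,0.4]
    - [[0,0,0],0,0.4]
    - [[0,0,0],0,0.4]
    - [[0,0,0],0,0.4]
    - [[0,0,0],0,0.4]

```text
clock: 13.15
ee_pos: [0.4884, -0.1549, 0.1273]
tcp_rot: [-0.417, 0.571, -0.571, 0.417]
contact_force: [0.7, 0.5, 0.0]
opening: 0.626
```

Emit:
arm_command:
  rows:
    - [[0,0,0],0,0.4]
    - [[0,0,0],0,0.4]
    - [[0,0,0],0,0.4]
    - [[0,0,0],0,0.4]
    - [[0,0,0],0,0.4]
    - [[0,0,0],0,0.4]
    - [[0,0,0],0,0.4]
    - [[0,0,0],0,0.4]
    - [[0,0,0],0,0.4]
    - [[0,0,0],0,0.4]

```text
clock: 14.4
ee_pos: [0.4884, -0.1549, 0.1273]
tcp_rot: [0.417, -0.571, 0.571, -0.417]
contact_force: [0.0, -0.0, -0.4]
opening: 0.628
```

Emit:
arm_command:
  rows:
    - [[0,0,0],0,0.4]
    - [[0,0,0],0,0.4]
    - [[0,0,0],0,0.4]
    - [[0,0,0],0,0.4]
    - [[0,0,0],0,0.4]
    - [[0,0,0],0,0.4]
    - [[0,0,0],0,0.4]
    - [[0,0,0],0,0.4]
    - [[0,0,0],0,0.4]
    - [[0,0,0],0,0.4]

```text
clock: 15.65
ee_pos: [0.4884, -0.1549, 0.1273]
tcp_rot: [-0.417, 0.571, -0.571, 0.417]
contact_force: [0.3, 0.9, -0.1]
opening: 0.629
```

```bash
python3 - <<'E'
from h import *
d=snap('wrist','wrist7');s=ctrl.read_state();print({k:s[k] for k in('clock','ee_pos','tcp_rot','contact_force','opening')})
a=load('wrist6')['pixels'][140:350,205:360].astype(int);b=load('wrist7')['pixels'][140:350,205:360].astype(int)
print('meandiff',abs(a-b).mean())
t0=load('side6')['pixels'].astype(int);t1=snap('side','side7')['pixels'].astype(int)
print('side diff',abs(t0-t1).mean(),(abs(t0-t1).max(2)>60).sum())
E
```

```text
{'clock': 15.7, 'ee_pos': array([ 0.48836384, -0.1549132 ,  0.12734522]), 'tcp_rot': array([-0.41729019,  0.57084094, -0.57082049,  0.41734097]), 'contact_force': array([-0.58753115, -0.15698323, -0.0773618 ]), 'opening': 0.6249599131628621}
meandiff 0.790363543266769
side diff 0.9336026077097506 0
```

View pics/side7.png

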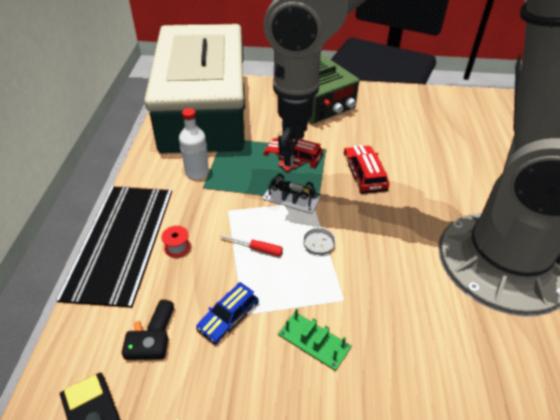

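The shell is steady at about (293,150), over the running gear at (292,190), and the other objects in view are where they were. I'm handing the job in.

```bash
python3 -c "
from station import ctrl
print(ctrl.job_done())"
```

```text
the job is handed in; nothing more can be done
None
```

I gripped the middle-sized red shell by its doors at 20 N and lifted it straight up 100 mm. It is still held there, directly over the running gear. I held it still for about 5 s, then handed the job in at 15.7 s on the robot's clock.

- **Position:** The tool ended at (0.488, -0.155, 0.127), within 0.1 mm sideways of where it gripped. It kept its orientation to well under a tenth of a degree.
- **Grip:** The shell did not move in the fingers. The opening stayed near 0.63, and the shell kept the same position in the wrist pictures.
- **Running gear:** The side picture shows it still seated in the cradle with the motor in view.
- **Surroundings:** In the last side picture, every bench object in view is where it was. The arm hides the spray can and the small red car there. The last wrist picture, from the start of the hold, shows the small car undisturbed, but I made no specific check on the spray can.
- **Forces:** Contact force was about 3.6 N while closing the grip, and about 1 N or less in all later readings.

No check failed. The one correction was a 1.7 mm sideways shift before the final descent, because the first reading above the car was taken before the arm had fully settled.

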